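Find the rattling instrument canister and hold it out

ROBOT

A 7-joint arm with a two-finger parallel gripper is mounted at the origin on a cart in front of the work surface, level with it; the furniture and walls round the work are solid. World frame = base frame: x ahead of the robot, y to its left, z up, the work surface at z = 0. Lengths are in m, angles in rad, forces in N, time in s.
With the tool pointing down it reaches from about 0.425 to 0.95 m from the base axis. Payload 4.7 kg.
Tool frame: the origin (TCP) lies on the centre line of the jaws, within the pads' length; the fingertips stand robot.nose_length ahead of it and the grasp point (between the pads) lies 8 mm behind it (robot.nose_length is the distance from the TCP to the fingertips, in m); z points along the fingers, x is the direction in which the jaws open and shut, and the axes are right-handed (so a half turn about z gives the same grasp; the last joint's range is limited). The gripper opens to 85 mm and grips with 20 to 120 N. Pads are 22 mm wide; open, the fingers measure 114 mm over their backs; the gripper's body (76 mm by 85 mm) begins 54 mm behind the grasp point. The pads swing forward as they close: fully open they stand 13 mm farther back than shut.
Start: joints at [-1.215, 0.469, -0.049, 1.532, 0.024, 1.141, -0.082], TCP at [0.253, 0.626, 0.242] pointing down, gripper open.
Joint ranges: [-2.59, 2.59], [-0.33, 1.99], [-1.39, 1.29], [0.1, 2.45], [-1.04, 4.18], [0.21, 1.99], [-2.66, 2.66]. Speed limits (rad/s): [2.57, 2.57, 3.14, 3.14, 3.14, 3.14, 3.14].

INTERFACE

Orientations are given as [roll, pitch, yaw] about the fixed x, y, z axes, in that order (R = Rz(yaw) Ry(pitch) Rx(roll)).
In Python, from plant import robot gives the robot as it stands. Calls block until the motion is done:
- robot.goto(position, orientation): joint-space move of the TCP to a pose.
- robot.move_straight(position, vel=0.15, attitude=None, contact_N=None): straight line of the TCP; attitude=None keeps the orientation; vel is the mean speed in m/s. With contact_N (N) it stops when the force on the tool has changed by that much, and returns True; else False.
- robot.move_joints(angles): joint-space move.
- robot.grip(opening, strength=None): opening from 0.0 (shut) to 1.0 (fully open); strength is the grip in N (None keeps the last); returns when the fingers have stopped.
- robot.sleep(seconds).
- robot.inverse_kinematics(position, orientation): joint angles nearest the present ones, or None.
- robot.sense(): the state.
- robot.grab_frame(name): name is "side" or "top" or "wrist"; returns a dict with "image" (480x640x3 uint8, red, green, blue), "range_z" (480x640 float32, m along the optical axis (not along the pixel's ray), 0 where there is no reading), "fx", "fy", "cx", "cy" (pixels), "R" (3x3) and "t" (3): a world point X has camera coordinates R X + t. Camera axes: x right, y down, z forward; pixel columns grow to the right and rows downward; lengths in m; the calibration is good to about 2 mm. A picture is of the moment at which its call begins.
A pose or a line that the arm cannot do raises robot.IKError and nothing moves.
- robot.close_job(): hands the job in, once; it reports no verdict.
The state is a dict: "t": time; "joint_pos": joint angles; "joint_velocities": joint speeds; "effort": joint torques, N m; "tcp_pos": TCP position; "tcp_rot": TCP orientation; "wrist_force": force on the tool from outside, world axes, zero at the start; "torque": the same for the moment, N m; "opening": opening from 0.0 (shut) to 1.0 (fully open).
Only numpy, scipy, OpenCV 4.12 (cv2) and the standard library are available. Lean on these libraries where they do the work, as an engineer would, in place of code of your own. Each camera call takes 0.05 s, during which the arm holds its last target.

TASK

The carrier on the cart holds three sealed instrument canisters locked in under a retaining bar, and in one of them the contents have come loose. Swing the carrier's lever back until it rests against its stop, lift the canisters out one at a time and shake them to find the one that rattles, never tipping one onto its side, and leave the quiet ones standing fully down in the carrier. Finish while holding the rattling canister still and upright, well above the middle of the kidney dish, for the nurse to take: do not put it down or let go, and disturb nothing else on the cart.

Things in the scene. Friction and masses are not known exactly. Their poses are not given: they have to be found in the camera images.
- carrier: Fixed transport carrier: base plate 150x328 mm, 10 thick; over it a white deck plate 100x316 mm, top face 44 mm above the cart, with three round wells 68 mm across in a row, 105 mm apart; two cheeks behind carry the retaining bar's shaft. Origin on the cart surface below the middle well's centre; x to the back, y to the left along the row.
- retainer (a joint): Angle of the retaining bar and its lever (one part, turning about a level shaft behind the wells). 0: the bar lies 3 mm above the lids and locks the canisters in, the lever points level to the front. Grows as the lever swings up (1.57 upright) and back to the stop at 2.2. Starts at 0 to 0.12. Stays where it is left; 2 to 4 N at the grip moves it.
- lever_grip (a point): Middle of the lever's black round grip, a bar 18 mm thick and 55 mm long, parallel to the shaft, sticking out to the right (-y) of the carrier. It can be pinched from above and may turn between the fingers as it follows its arc.
- retainer_hinge (a point): Point on the shaft's axis in line with the middle of the lever's grip, 135 mm above the cart, 78 mm behind the line of the wells. The grip moves about it on a circle of radius 110 mm in the carrier's x-z plane, the bar itself at radius 78 mm.
- dish: Pale grey kidney dish, 126x237 mm, 44 high, standing on the left of the cart with its long side roughly front to back; origin at the middle of its underside. Stays where it is.
- well_1 (a point): Centre of the left (+y) well on the base plate, 10 mm above the cart: where the middle of a canister's underside rests when it stands fully down in the carrier.
- well_2 (a point): Centre of the middle well on the base plate, 10 mm above the cart: where the middle of a canister's underside rests when it stands fully down in the carrier.
- well_3 (a point): Centre of the right (-y) well on the base plate, 10 mm above the cart: where the middle of a canister's underside rests when it stands fully down in the carrier.
- canister_1: Sealed steel canister in the left (+y) well; origin at the middle of its underside, z up its axis. Like the others 58 mm in diameter, 115 high, its foot tapering to 49 mm over the lowest 9 mm; the top 28 mm are a ribbed grey screw lid of the same diameter. Grip it from above at the lid, 90 to 100 mm above the underside. Weight 0.36 to 0.44 kg, which tells nothing.
- canister_2: Sealed steel canister in the middle well; origin at the middle of its underside, z up its axis. Looks like canister_1. Two of the three are packed tight; in the third, which may be any of them, a squat steel piece of 0.28 kg stands loose on the floor, with 24 mm of free play sideways.
- canister_3: Sealed steel canister in the right (-y) well; origin at the middle of its underside, z up its axis. Looks like canister_1. Shaken, or leant over by 16 to 25 degrees, the loose piece slides to the low wall with a knock and stays there on levelling: the wrist's moment then differs by about 0.05 N m between leans to either side; for a packed one by 0 to 0.03 the opposite way.
- canister_1_mid (a point): Centre of canister_1, 57.5 mm above its underside.
- canister_2_mid (a point): Centre of canister_2, 57.5 mm above its underside.
- canister_3_mid (a point): Centre of canister_3, 57.5 mm above its underside.
- wind_timer: Bystander: white wind-up timer with a grey dial, 66x66 mm, 48 high, at the back of the cart; origin at the middle of its underside. Leave it alone.
- lancet_box_a: Bystander: small upright white carton with a green band, 31x47 mm, 72 high, at the back of the cart; origin at the middle of its underside. Leave it alone.
- lancet_box_b: Bystander: small upright white carton with a violet band, 31x47 mm, 72 high, beside the other carton; origin at the middle of its underside. Leave it alone.
- gel_pot: Bystander: round blue pot with a white cap, 43 mm across, 60 high, at the back of the cart; origin at the middle of its underside. Leave it alone.
- brown_bottle: Bystander: brown round bottle with a white cap, 49 mm across, 122 high, at the back of the cart; origin at the middle of its underside. Leave it alone.
- tape: Bystander: lying roll of adhesive tape, 104 mm across, 25 high, at the right front of the cart, below the lever's grip; origin at the middle of its underside. Leave it alone.
- thermo: Bystander: white clinical thermometer, 122x20 mm, 11 thick, lying along the front edge of the cart; origin at the middle of its underside. Leave it alone.

How it is judged:
By the outcome, as a careful person would: the job done as asked, in the order asked, and still so for the second after the job is handed in, while the arm keeps its last pose, push and grip.
It also fails if it takes over 72 s, if anything falls off the work surface, if the arm or the gripper's body presses on something with over 40 N, if the wrist force passes 120 N, or if a joint passes its speed limit or range.

## Working session

There is one attempt and no reset: what is moved stays moved. The work goes in short steps, each a Python script; the robot and the scene stay as the last script left them, time stands still between calls to the robot, and variables do not carry over. Pictures are saved under pics/ and viewed, and the job is handed in when it is done.

```bash
ls; mkdir -p pics; python3 - <<'E'
from plant import robot
import cv2,numpy as np
s=robot.sense(); print({k:np.round(v,3) for k,v in s.items()}, robot.nose_length)
for n in ["side","top","wrist"]:
    f=robot.grab_frame(n)
    cv2.imwrite(f"pics/{n}0.png",f["image"][:,:,::-1]); np.savez(f"pics/{n}0.npz",**f)
    print(n,f["fx"],f["cx"],f["cy"],(-f["R"].T@f["t"]).round(3),f["R"].round(2).tolist(), (f["range_z"]>0).mean())
E
```

```text
pics
{'t': np.float64(0.0), 'joint_pos': array([-1.215,  0.469, -0.049,  1.534,  0.024,  1.141, -0.082]), 'joint_velocities': array([ 0.   , -0.002, -0.001,  0.001,  0.   , -0.   ,  0.002]), 'effort': array([-0.0000e+00, -5.1032e+01, -4.7000e-02, -2.3772e+01,  1.1000e-02,
        7.0000e-03,  0.0000e+00]), 'tcp_pos': array([0.253, 0.625, 0.241]), 'tcp_rot': array([3.142e+00, 2.000e-03, 1.186e+00]), 'wrist_force': array([-0.297,  0.18 , -0.028]), 'torque': array([-0.008, -0.015,  0.013]), 'opening': np.float64(1.004)} 0.011
side 519.8883606263907 323.6410587110159 244.68048262321244 [ 0.57  -0.983  1.008] [[1.0, 0.08, 0.02], [0.07, -0.68, -0.73], [-0.05, 0.73, -0.69]] 0.9620540364583333
top 624.6215658818688 317.05063807954065 244.00475594885586 [ 0.273 -0.021  1.288] [[-0.02, -1.0, -0.0], [-0.98, 0.02, -0.21], [0.21, -0.0, -0.98]] 0.9960123697916666
wrist 429.3354876366857 327.46470041353393 242.4854736113408 [0.188 0.651 0.374] [[0.38, 0.93, -0.0], [0.89, -0.36, 0.27], [0.25, -0.1, -0.96]] 0.9960677083333334
```

View pics/side0.png

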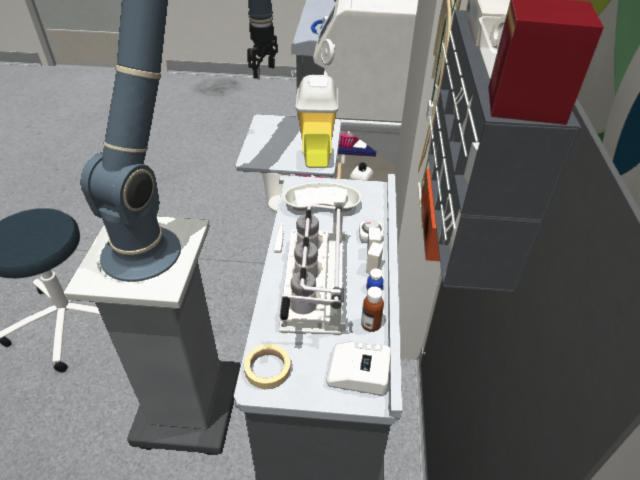

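View pics/top0.png

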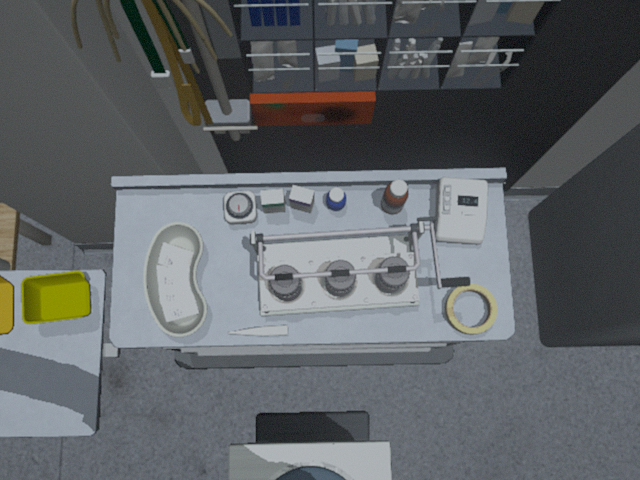

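View pics/wrist0.png

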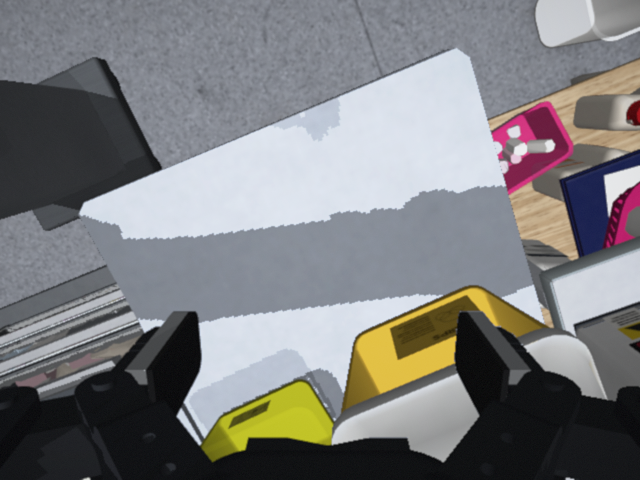

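The top view shows the dish (175,280), lids at about (285,285), (340,280) and (392,275), the grip at (455,282) and the tape at (471,310). Next I'll measure them.

```bash
cat > h.py <<'E'
import numpy as np,cv2
def load(n): return dict(np.load(f"pics/{n}.npz"))
def pts(f):
    v,u=np.mgrid[0:480,0:640]; z=f["range_z"]
    c=np.stack([(u-f["cx"])/f["fx"]*z,(v-f["cy"])/f["fy"]*z,z],-1)
    return (c-f["t"])@f["R"]
def ray(f,u,v,h):
    d=f["R"].T@np.array([(u-f["cx"])/f["fx"],(v-f["cy"])/f["fy"],1.]); o=-f["R"].T@f["t"]
    return o+d*(h-o[2])/d[2]
def proj(f,X):
    c=f["R"]@np.asarray(X)+f["t"]; return np.array([c[0]/c[2]*f["fx"]+f["cx"],c[1]/c[2]*f["fy"]+f["cy"]])
E
python3 - <<'E'
from h import *
f=load("top0"); P=pts(f); im=f["image"]
cv2.imwrite("pics/topcrop.png",cv2.resize(im[200:340,130:510,::-1],None,fx=2.1,fy=2.1,interpolation=cv2.INTER_CUBIC))
# depth check
for u,v in [(130,250),(500,330),(275,305),(310,280),(365,300),(410,300),(285,295),(340,290),(392,285),(455,282),(448,282),(465,282),(285,277),(340,272),(395,268),(340,233),(260,240),(172,280),(438,260)]:
    print((u,v),P[v,u].round(3),im[v,u])
Z=P[...,2]
m=((abs(Z-.044)<.006)&(P[...,0]>.35)&(P[...,0]<.8)&(im.min(-1)>120)).astype(np.uint8)
m[:, :250]=0; m[:,425:]=0
n,l,st,c=cv2.connectedComponentsWithStats(m); print(st[st[:,4]>100])
# lids
ml=((abs(Z-.125)<.007)).astype(np.uint8)
n,l,st,c=cv2.connectedComponentsWithStats(ml)
for i in range(1,n):
    if st[i,4]>60: print(i,st[i],P[l==i].mean(0).round(4), P[l==i].min(0).round(3),P[l==i].max(0).round(3))
E
```

```text
(130, 250) [ 0.547  0.369 -0.004] [154 164 173]
(500, 330) [ 0.363 -0.396  0.003] [158 167 177]
(275, 305) [0.419 0.06  0.043] [177 182 185]
(310, 280) [ 0.467 -0.01   0.047] [177 182 185]
(365, 300) [ 0.425 -0.119  0.045] [176 179 184]
(410, 300) [ 0.424 -0.21   0.041] [177 183 186]
(285, 295) [0.428 0.036 0.122] [71 71 76]
(340, 290) [ 0.436 -0.067  0.118] [76 77 79]
(392, 285) [ 0.442 -0.165  0.125] [89 91 94]
(455, 282) [ 0.442 -0.277  0.152] [63 67 69]
(448, 282) [ 0.442 -0.264  0.153] [65 71 71]
(465, 282) [ 0.441 -0.294  0.157] [65 68 71]
(285, 277) [0.458 0.035 0.147] [48 56 56]
(340, 272) [ 0.465 -0.067  0.15 ] [67 69 73]
(395, 268) [ 0.471 -0.169  0.148] [64 66 70]
(340, 233) [ 0.54  -0.069  0.144] [171 173 178]
(260, 240) [0.529 0.081 0.146] [65 68 75]
(172, 280) [0.476 0.271 0.029] [174 178 182]
(438, 260) [ 0.484 -0.249  0.15 ] [155 161 170]
[[     0      0    640    480 303126]
 [   400    253     14     14    132]
 [   264    254    133     22   1148]
 [   260    270    160     42   2780]]
2 [518  62 120   7 391] [ 0.8861 -0.5622  0.1249] [ 0.882 -0.681  0.118] [ 0.89  -0.443  0.132]
3 [  0  64 152  84 549] [0.7641 0.4128 0.125 ] [0.732 0.304 0.118] [0.902 0.596 0.132]
8 [220  69  25   5  79] [0.8865 0.139  0.1245] [0.883 0.114 0.118] [0.889 0.164 0.132]
11 [391 180  17  16 153] [ 0.6348 -0.1883  0.1205] [ 0.619 -0.204  0.118] [ 0.65  -0.172  0.126]
28 [380 256  29  13 215] [ 0.4859 -0.1698  0.1242] [ 0.476 -0.197  0.119] [ 0.499 -0.144  0.13 ]
29 [326 260  29  12 209] [ 0.481  -0.0682  0.1244] [ 0.471 -0.095  0.118] [ 0.493 -0.042  0.131]
30 [271 265  28  11 180] [0.4751 0.0373 0.1239] [0.466 0.011 0.118] [0.486 0.062 0.132]
31 [380 271  31  16 336] [ 0.4548 -0.1711  0.1239] [ 0.44  -0.201  0.118] [ 0.469 -0.143  0.131]
32 [326 275  31  17 334] [ 0.4503 -0.0696  0.1238] [ 0.434 -0.098  0.118] [ 0.464 -0.041  0.131]
33 [269 279  32  17 372] [0.4441 0.0358 0.1238] [0.428 0.008 0.118] [0.458 0.066 0.13 ]
```

View pics/topcrop.png

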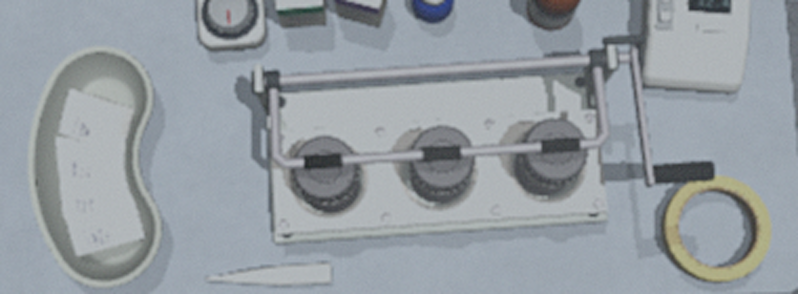

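```bash
python3 - <<'E'
from h import *
from scipy.optimize import least_squares
f=load("top0"); P=pts(f); im=f["image"].astype(int); Z=P[...,2]
def line(m,name):
    q=P[m]; c=np.median(q,0); u=np.linalg.svd(q-c)[2][0]; print(name,m.sum(),c.round(4),"yaw",np.arctan2(-u[0]*np.sign(u[1]),abs(u[1])).round(4),q.min(0).round(3),q.max(0).round(3))
X,Y=P[...,0],P[...,1]
line((Z>.125)&(Z<.2)&(X>.525)&(X<.56)&(Y>-.17)&(Y<.04),"shaft")
line((Z>.137)&(Z<.2)&(X>.44)&(X<.49)&(Y>-.16)&(Y<.03),"bar")
g=(Z>.135)&(Z<.2)&(X>.41)&(X<.47)&(Y<-.25)&(Y>-.35)&(im.max(-1)<110)
line(g,"grip")
# lids circle fit by contour of Z>.110 region excluding bar: use z band
for c0 in [(.457,.037),(.4635,-.0695),(.4695,-.172)]:
    m=((Z>.09)&(np.hypot(X-c0[0],Y-c0[1])<.045)).astype(np.uint8)
    m2=((abs(Z-.124)<.009)&(np.hypot(X-c0[0],Y-c0[1])<.04))
    # boundary via rays onto plane z=.125 of mask; fit with fixed R
    q=P[m2][:,:2]; h=cv2.convexHull(q.astype(np.float32))[:,0]
    r=least_squares(lambda p:np.hypot(h[:,0]-p[0],h[:,1]-p[1])-.029,c0,loss="soft_l1",f_scale=.001)
    print("lid",r.x.round(4),"free R",cv2.minEnclosingCircle(h.astype(np.float32)), "rms",np.sqrt((r.fun**2).mean()).round(4))
# deck: hull
m=(abs(Z-.044)<.012)&(X>.39)&(X<.53)&(Y>-.24)&(Y<.11)&(im.min(-1)>150)
mm=cv2.morphologyEx(m.astype(np.uint8),cv2.MORPH_OPEN,np.ones((3,3)))
n,l,st,c=cv2.connectedComponentsWithStats(mm); k=[i for i in range(1,n) if st[i,4]>150]
vv,uu=np.nonzero(np.isin(l,k)); q=np.array([ray(f,u,v,.044)[:2] for u,v in zip(uu,vv)])
print("deck",cv2.minAreaRect(q.astype(np.float32)))
# dish
m=(Z>.036)&(Z<.055)&(X>.35)&(X<.62)&(Y>.17)&(Y<.36)
q=P[m][:,:2].astype(np.float32); print("dish",cv2.minAreaRect(q), q.min(0),q.max(0))
# others height
for (u,v) in [(462,230),(460,200),(313,105),(200,225),(395,190),(300,175)]: print(u,v,P[v,u].round(3))
def hmax(x0,x1,y0,y1):
    m=(X>x0)&(X<x1)&(Y>y0)&(Y<y1)&(Z<.9); return Z[m].max() if m.any() else None
for x in np.arange(.55,.95,.05): print(round(x,2),[round(float(hmax(x,x+.05,y,y+.1) or -1),2) for y in np.arange(-.5,.5,.1)])
E
```

```text
shaft 581 [ 0.5406 -0.0655  0.1387] yaw 0.0477 [ 0.531 -0.17   0.128] [0.551 0.038 0.146]
bar 548 [ 0.4632 -0.0651  0.1468] yaw 0.0474 [ 0.454 -0.16   0.138] [0.473 0.029 0.154]
grip 251 [ 0.4416 -0.2774  0.1537] yaw 0.047 [ 0.433 -0.303  0.144] [ 0.451 -0.251  0.161]
lid [0.4566 0.0371] free R ((0.4564473032951355, 0.03729672729969025), 0.03012889251112938) rms 0.0006
lid [ 0.4641 -0.069 ] free R ((0.46406450867652893, -0.06956526637077332), 0.030354879796504974) rms 0.0008
lid [ 0.4685 -0.1713] free R ((0.4687347710132599, -0.17133624851703644), 0.03030095063149929) rms 0.0007
deck ((0.46305930614471436, -0.06766894459724426), (0.10078640282154083, 0.3157392144203186), 2.665724754333496)
dish ((0.4766330420970917, 0.2642398774623871), (0.23509784042835236, 0.12420960515737534), 4.6145806312561035) [0.35986012 0.19722082] [0.5952429  0.32665882]
462 230 [ 0.565 -0.324  0.042]
460 200 [ 0.624 -0.32   0.059]
313 105 [ 0.743 -0.023  0.267]
200 225 [ 0.599  0.222 -0.005]
395 190 [ 0.628 -0.179  0.124]
300 175 [0.694 0.007 0.03 ]
0.55 [0.01, 0.06, 0.16, 0.14, 0.02, 0.01, 0.04, 0.04, 0.04, 0.0]
0.6 [0.0, 0.06, 0.12, 0.13, 0.08, 0.08, 0.05, 0.01, 0.01, 0.0]
0.65 [0.03, 0.06, 0.06, 0.12, 0.07, 0.08, 0.04, 0.04, 0.04, 0.03]
0.7 [0.03, 0.59, 0.59, 0.59, 0.59, 0.59, 0.59, 0.59, 0.61, 0.52]
0.75 [-1.0, 0.55, 0.56, 0.56, 0.56, 0.56, 0.57, 0.55, 0.57, -1.0]
0.8 [-1.0, 0.38, 0.49, 0.49, 0.49, 0.49, 0.5, -1.0, 0.5, -1.0]
0.85 [0.35, 0.03, 0.02, 0.02, -0.15, -0.15, 0.37, 0.37, 0.43, -1.0]
0.9 [-1.0, -1.0, -1.0, -1.0, -1.0, -1.0, -1.0, 0.35, 0.35, -1.0]
```

```bash
cat >> h.py <<'E'
from scipy.spatial.transform import Rotation as Rot
O=np.array([.463,-.0678]); YAW=.047
def C(x,y,z=0): c,s=np.cos(YAW),np.sin(YAW); return np.array([O[0]+c*x-s*y,O[1]+s*x+c*y,z])
HINGE=C(.078,-.208,.135)
WELL={1:C(0,.105,.010),2:C(0,0,.010),3:C(0,-.105,.010)}
LID={1:(.4566,.0371),2:(.4641,-.069),3:(.4685,-.1713)}
def att(yaw,tx=0,ty=0):
    """tool down at world yaw; extra tilts (rad) about carrier axes x,y"""
    R=Rot.from_euler('z',YAW)*Rot.from_euler('xy',[tx,ty])*Rot.from_euler('z',-YAW)*Rot.from_euler('z',yaw)*Rot.from_euler('x',np.pi)
    return R.as_euler('xyz')
def arc(a,ty=0,r=.110):
    """grip centre at angle a"""
    return HINGE+r*np.array([-np.cos(a)*np.cos(YAW),-np.cos(a)*np.sin(YAW),np.sin(a)])
def tz(att): return Rot.from_euler('xyz',att).as_matrix()[:,2]
DISH=np.array([.4766,.2642])
E
python3 - <<'E'
from h import *
from plant import robot
ik=lambda p,a:(lambda q:None if q is None else np.round(q,2))(robot.inverse_kinematics(p,a))
for y in (YAW,YAW+np.pi):
  for ang in (.1,.8,1.57,2.2):
    for ty in (0,-.3):
      a=att(y,0,ty); print("lever",round(y,2),ang,ty,tz(a).round(2),ik(arc(ang)+.008*tz(a),a))
for k in (1,2,3):
  for t in (0,.36,-.36):
    a=att(YAW+np.pi/2,t); print("can",k,t,ik(np.r_[WELL[k][:2],.27],a))
  print("low",ik(np.r_[WELL[k][:2],.097],att(YAW+np.pi/2)))
print("dish",ik(np.r_[DISH,.3],att(YAW+np.pi/2)),arc(.1),arc(2.2))
E
```

```text
lever 0.05 0.1 0 [ 0. -0. -1.] [-0.07  0.41  0.71  2.03 -0.36  0.82  0.89]
lever 0.05 0.1 -0.3 [ 0.3   0.01 -0.96] [ 0.13  0.29  0.53  2.18 -0.65  0.56  1.2 ]
lever 0.05 0.8 0 [ 0. -0. -1.] [-0.2   0.38  0.84  1.91 -0.34  0.99  0.84]
lever 0.05 0.8 -0.3 [ 0.3   0.01 -0.96] [-0.08  0.24  0.72  2.07 -0.53  0.72  1.03]
lever 0.05 1.57 0 [ 0. -0. -1.] [-0.28  0.51  0.96  1.73 -0.46  1.14  0.86]
lever 0.05 1.57 -0.3 [ 0.3   0.01 -0.96] [-0.16  0.33  0.78  1.91 -0.56  0.82  0.96]
lever 0.05 2.2 0 [ 0. -0. -1.] [-0.27  0.66  0.98  1.61 -0.58  1.19  0.89]
lever 0.05 2.2 -0.3 [ 0.3   0.01 -0.96] [-0.15  0.46  0.76  1.8  -0.65  0.83  0.97]
lever 3.19 0.1 0 [ 0. -0. -1.] [-0.33  0.57  1.12  2.04 -0.65  0.93 -1.96]
lever 3.19 0.1 -0.3 [ 0.3   0.01 -0.96] [-0.3   0.46  1.12  2.2  -1.    0.77 -1.6 ]
lever 3.19 0.8 0 [ 0. -0. -1.] [-0.37  0.49  1.12  1.92 -0.51  1.05 -2.12]
lever 3.19 0.8 -0.3 [ 0.3   0.01 -0.96] [-0.37  0.35  1.13  2.08 -0.75  0.81 -1.89]
lever 3.19 1.57 0 [ 0. -0. -1.] [-0.36  0.59  1.12  1.73 -0.56  1.19 -2.18]
lever 3.19 1.57 -0.3 [ 0.3   0.01 -0.96] [-0.38  0.45  1.12  1.91 -0
[... 233 characters left out ...]
 0.36 [-0.58  0.12  0.7   2.02 -0.48  1.13  1.97]
can 1 -0.36 [-0.54  0.13  0.16  1.99  0.35  1.17  1.08]
low [-0.34  0.32  0.2   2.18 -0.11  0.65  1.55]
can 2 0 [-0.47  0.1   0.58  1.99 -0.06  1.07  1.75]
can 2 0.36 [-0.57  0.24  1.    1.97 -0.55  1.27  2.28]
can 2 -0.36 [-0.47  0.1   0.33  2.03  0.37  1.09  1.29]
low [-0.27  0.35  0.4   2.17 -0.22  0.66  1.89]
can 3 0 [-0.45  0.18  0.83  1.94 -0.15  1.08  2.06]
can 3 0.36 [-0.4   0.42  1.13  1.87 -0.64  1.42  2.58]
can 3 -0.36 [-0.42  0.12  0.53  2.02  0.36  1.    1.53]
low [-0.14  0.41  0.5   2.11 -0.3   0.7   2.19]
dish [-0.61  0.21  0.03  1.77 -0.01  1.16  1.04] [ 0.44135667 -0.27704793  0.14598168] [ 0.6153499  -0.26886423  0.2239346 ]
```

```bash
cat > snap.py <<'E'
import cv2,numpy as np
def snap(robot,n,name):
    f=robot.grab_frame(n); np.savez(f"pics/{name}.npz",**f); cv2.imwrite(f"pics/{name}.png",f["image"][:,:,::-1]); return f
def st(robot,msg=""):
    s=robot.sense(); print(msg,"t",round(float(s["t"]),2),"tcp",s["tcp_pos"].round(4),"F",s["wrist_force"].round(2),"M",s["torque"].round(3),"op",round(float(s["opening"]),3)); return s
E
python3 - <<'E'
from h import *; from snap import *
from plant import robot
a=att(YAW,0,-.1)
g=arc(.1)+.008*tz(a)
robot.goto([.45,.05,.30],att(.6)); st(robot)
robot.goto(g+[0,0,.10],a); st(robot)
robot.grip(.55)
st(robot,"pre")
snap(robot,"wrist","w1"); snap(robot,"side","s1")
E
```

```text
t 2.33 tcp [0.4502 0.0513 0.2999] F [ 0.59 -0.25 -0.01] M [ 0.006 -0.034  0.023] op 1.004
 t 3.59 tcp [ 0.4432 -0.2753  0.2379] F [ 0.28 -0.34 -0.4 ] M [-0.017  0.066 -0.023] op 1.001
pre t 4.06 tcp [ 0.4423 -0.2768  0.2381] F [ 0.19 -0.14 -0.52] M [0.032 0.105 0.028] op 0.553
```

View pics/w1.png

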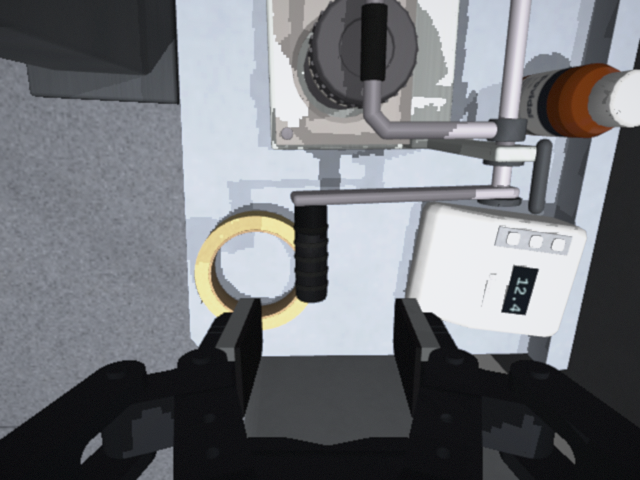

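View pics/s1.png

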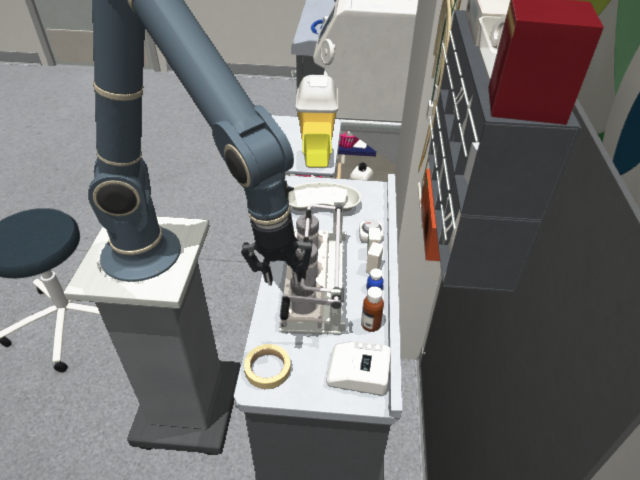

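The wrist view shows the grip at (311,253), with the gripper above and slightly to the right of it. I'll check the positions against the depth.

```bash
python3 - <<'E'
from h import *
f=load("w1"); P=pts(f); im=f["image"].astype(int)
m=(P[...,2]>.13)&(P[...,2]<.17)&(im.max(-1)<60)
v,u=np.nonzero(m); k=(abs(u-312)<25)&(v>200)&(v<305); q=P[v[k],u[k]]
print(q.min(0),q.max(0),np.median(q,0)); print("proj predicted",proj(f,arc(.1)))
print(proj(load("s1"),[.4423,-.2768,.238]))
# shaft line in wrist view
X,Y,Z=P[...,0],P[...,1],P[...,2]
for (uu,vv) in [(510,60),(380,40),(502,193)]: print(P[vv,uu])
E
```

```text
[ 0.43157466 -0.30228683  0.14806566] [ 0.45053997 -0.24894828  0.15828642] [ 0.4408516  -0.27414561  0.15496127]
proj predicted [310.13164257 252.55006778]
[282.85595241 279.22378916]
[ 0.54214791 -0.17255831  0.13943134]
[ 0.47056423 -0.16930925  0.14996632]
[ 0.5469186  -0.2414175   0.14367417]
```

```bash
python3 - <<'E'
from h import *; from snap import *
from plant import robot
a=att(YAW,0,-.1)
g=arc(.1)+.008*tz(a)
robot.move_straight(g,vel=.15,attitude=a); st(robot,"down")
robot.grip(0,strength=25); st(robot,"gripped")
for i,ang in enumerate(np.linspace(.1,1.0,5)[1:]):
    a=att(YAW,0,-.1-.02*(i+1)); p=arc(ang)+.008*tz(a)
    robot.move_straight(p,vel=.12,attitude=a); s=st(robot,f"{ang:.2f}")
    if np.linalg.norm(s["wrist_force"])>25: break
snap(robot,"wrist","w2")
E
```

```text
down t 4.97 tcp [ 0.4425 -0.2776  0.1386] F [-0.42 -1.01  0.26] M [-0.012  0.107  0.04 ] op 0.55
gripped t 5.34 tcp [ 0.4431 -0.2773  0.1388] F [ 2.18 -0.16  0.5 ] M [-0.086 -0.294  0.002] op 0.198
0.33 t 5.7 tcp [ 0.4476 -0.2771  0.1626] F [ 1.82 -1.64 -0.38] M [-0.338 -0.015 -0.05 ] op 0.206
0.55 t 6.06 tcp [ 0.456  -0.2767  0.1844] F [-4.98 -2.54  2.48] M [-3.600e-01  1.302e+00 -1.000e-03] op 0.202
0.78 t 6.42 tcp [ 0.468  -0.2762  0.2036] F [-15.53   0.9   12.19] M [0.106 3.311 0.035] op 0.198
1.00 t 6.78 tcp [ 0.4879 -0.2754  0.2206] F [-18.78   3.74  21.93] M [0.714 3.493 0.205] op 0.199
```

View pics/w2.png

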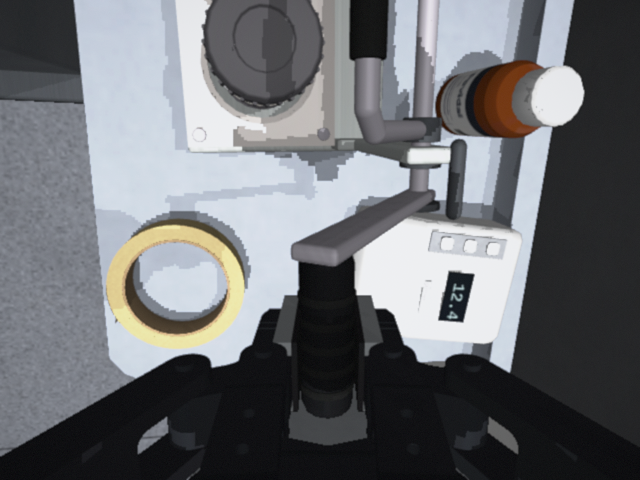

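The force has built up along the radius (about 28 N), because the pinch is stiff and my arc is a few mm off. I'll loosen the fingers so the grip sits in a loose fork, and push it back from there.

```bash
python3 - <<'E'
from h import *; from snap import *
from plant import robot
robot.grip(.36); st(robot,"loosened")
for i,ang in enumerate(np.linspace(1.0,2.0,6)[1:]):
    a=att(YAW,0,-.18-.02*(i+1)); p=arc(ang,r=.112)+.006*tz(a)
    p=p+np.array([.006,0,.0])  # front finger lags in the loose fork
    robot.move_straight(p,vel=.15,attitude=a); s=st(robot,f"{ang:.2f}")
    if np.linalg.norm(s["wrist_force"])>25: print("STOP"); break
snap(robot,"wrist","w3")
E
```

```text
loosened t 7.11 tcp [ 0.4931 -0.274   0.2195] F [ 0.2  -0.83 -0.43] M [-0.021  0.18   0.016] op 0.36
1.20 t 7.45 tcp [ 0.518  -0.2735  0.2334] F [-0.87 -0.41 -0.27] M [ 0.008  0.21  -0.045] op 0.361
1.40 t 7.75 tcp [ 0.539  -0.2725  0.2391] F [ 0.42  0.49 -0.85] M [ 0.011  0.225 -0.016] op 0.359
1.60 t 8.05 tcp [ 0.5613 -0.2714  0.2408] F [-0.7   0.66 -0.15] M [-0.072  0.278 -0.003] op 0.358
1.80 t 8.35 tcp [ 0.5834 -0.2703  0.2379] F [ 0.18 -0.15  0.14] M [-0.014  0.289 -0.021] op 0.359
2.00 t 8.65 tcp [ 0.6046 -0.2693  0.2307] F [ 0.06  0.03 -0.18] M [-0.043  0.255  0.002] op 0.362
```

View pics/w3.png

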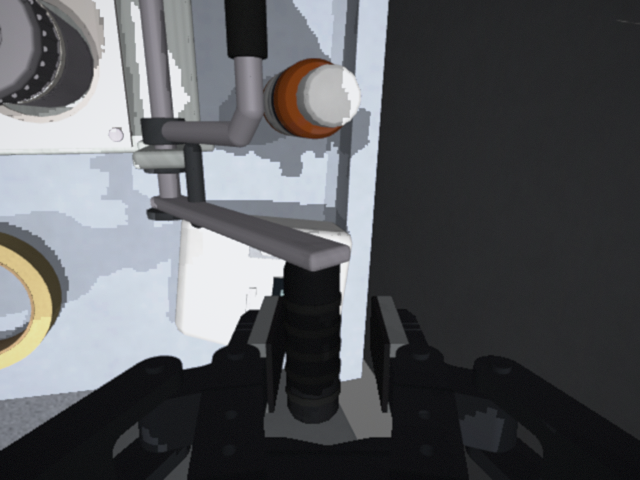

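```bash
python3 - <<'E'
from h import *; from snap import *
from plant import robot
s=st(robot); p=s["tcp_pos"]
r=robot.move_straight(p+np.array([.035,.0016,-.022]),vel=.06,contact_N=9); s=st(robot,f"contact {r}")
f=snap(robot,"wrist","w4")
print("proj of 2.2",proj(f,arc(2.2)),"2.1",proj(f,arc(2.1)))
P=pts(f); 
for v in range(290,400,20):
  row=P[v,270:345]; k=f["image"][v,270:345].max(-1)<60; print(v,np.median(row[k],0).round(3))
E
```

```text
t 8.7 tcp [ 0.6044 -0.2697  0.2311] F [ 0.43 -0.44 -0.16] M [-0.029  0.262 -0.044] op 0.361
contact True t 9.18 tcp [ 0.625  -0.2683  0.2154] F [ 0.55  0.47 -0.3 ] M [0.004 0.303 0.059] op 0.359
proj of 2.2 [306.82998455 347.6988109 ] 2.1 [281.28592618 361.82800276]
290 [ 0.614 -0.246  0.232]
310 [ 0.612 -0.252  0.232]
330 [ 0.612 -0.259  0.232]
350 [ 0.612 -0.265  0.232]
370 [ 0.612 -0.272  0.232]
390 [ 0.613 -0.278  0.232]
```

View pics/w4.png

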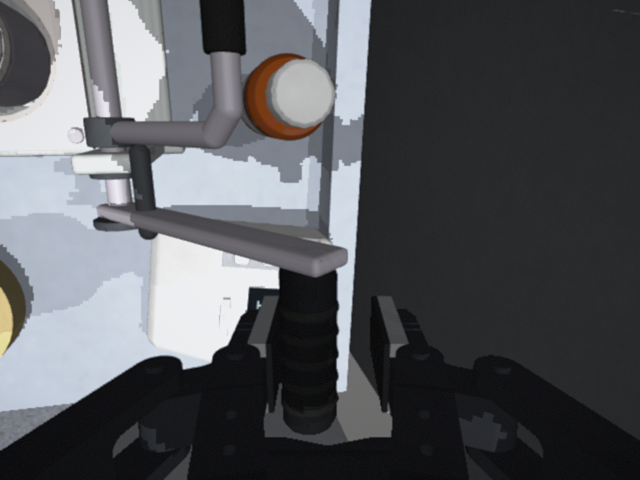

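```bash
python3 - <<'E'
from h import *; from snap import *
from plant import robot
s=st(robot); p=s["tcp_pos"]
r=robot.move_straight(p+np.array([.016,.0008,-.010]),vel=.03,contact_N=12); s=st(robot,f"contact {r}")
f=snap(robot,"wrist","w5")
P=pts(f)
for v in range(310,400,40):
  row=P[v,260:345]; k=f["image"][v,260:345].max(-1)<60; print(v,np.median(row[k],0).round(4))
st(robot)
E
```

```text
t 9.23 tcp [ 0.625  -0.2685  0.2159] F [0.25 0.68 0.09] M [-0.018  0.294 -0.006] op 0.359
contact True t 9.59 tcp [ 0.6258 -0.2691  0.2123] F [-0.73  0.43 -1.  ] M [-0.024  0.25   0.001] op 0.361
310 [ 0.6125 -0.2516  0.232 ]
350 [ 0.6118 -0.264   0.2321]
390 [ 0.6114 -0.2766  0.2331]
 t 9.64 tcp [ 0.6258 -0.2691  0.2123] F [-0.6   1.18 -0.08] M [-0.003  0.306  0.033] op 0.358
```

View pics/w5.png

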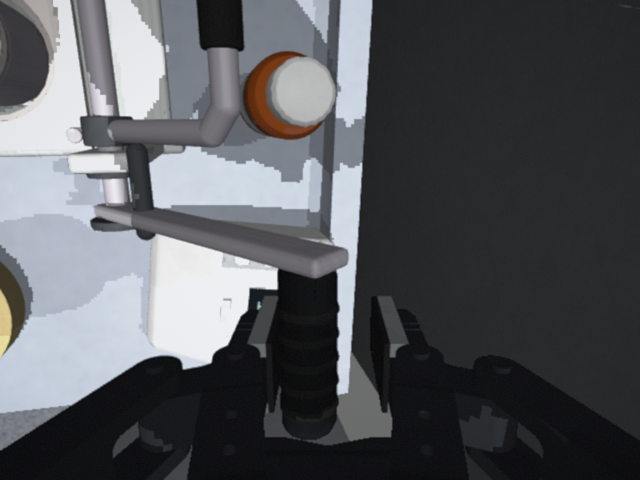

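The second push of 12 N did not move the lever, so it is on its stop. Measured angle is about 2.18. Next I'll back off and take canister 3.

```bash
cat > can.py <<'E'
from h import *; from snap import *
A0=att(YAW+np.pi/2)
def meanM(robot,n=24,dt=.015):
    q=[]; 
    for _ in range(n):
        s=robot.sense(); q.append(np.r_[s["torque"],s["wrist_force"]]); robot.sleep(dt)
    q=np.array(q); return q.mean(0),q.std(0)/np.sqrt(n)
def above(robot,k,z=.19):
    robot.goto(np.r_[LID[k],z],A0); robot.grip(1.0)
def pick(robot,k):
    robot.move_straight(np.r_[LID[k],.097],vel=.15,attitude=A0); st(robot,"at lid")
    robot.grip(0,strength=70); st(robot,"gripped")
def lift(robot,k):
    robot.move_straight(np.r_[LID[k],.232],vel=.15,attitude=A0); st(robot,"lifted")
def lean(robot,k,t=.36):
    q0=robot.sense()["joint_pos"]; p=robot.sense()["tcp_pos"]; out=[]
    for sgn in (1,-1,1,-1):
        q=robot.inverse_kinematics(p,att(YAW+np.pi/2,sgn*t)); robot.move_joints(q); robot.sleep(.25)
        tilt=np.degrees(np.arccos(-tz(robot.sense()["tcp_rot"])[2]))
        robot.move_joints(q0); robot.sleep(.25)
        m,e=meanM(robot); out.append(m[:3]@np.array([np.cos(YAW),np.sin(YAW),0])); print(sgn,"tilt",tilt.round(1),"M",m[:3].round(4),"F",m[3:].round(2),"e",e[:3].round(4),"t",round(float(robot.sense()["t"]),2))
    print("k",k,"dM=",np.round([out[0]-out[1],out[2]-out[1],out[2]-out[3]],4)); return out
E
python3 - <<'E'
from can import *
from plant import robot
s=robot.sense(); 
robot.move_straight(s["tcp_pos"]-.07*tz(s["tcp_rot"]),vel=.2); st(robot,"clear")
above(robot,3); st(robot,"above3")
snap(robot,"wrist","w6")
E
```

```text
clear t 10.14 tcp [ 0.6072 -0.2699  0.2803] F [ 0.5   0.93 -1.  ] M [ 0.017  0.291 -0.011] op 0.361
above3 t 11.81 tcp [ 0.4685 -0.1713  0.19  ] F [-0.51  0.02 -0.08] M [-0.032 -0.027  0.068] op 1.002
```

View pics/w6.png

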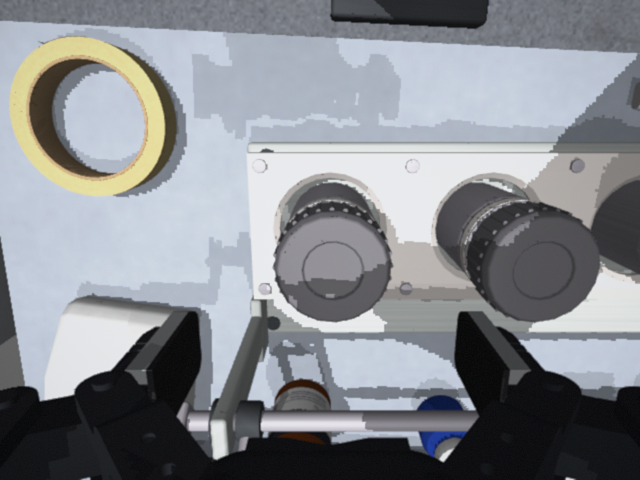

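```bash
python3 - <<'E'
from can import *
f=load("w6"); P=pts(f); m=(abs(P[...,2]-.124)<.006)
n,l,s,c=cv2.connectedComponentsWithStats(m.astype(np.uint8))
for i in range(1,n):
    if s[i,4]>2000: print(s[i],cv2.minEnclosingCircle(P[l==i][:,:2].astype(np.float32)),P[l==i][:,2].mean())
from plant import robot
pick(robot,3); lift(robot,3); lean(robot,3)
snap(robot,"side","s3"); st(robot)
E
```

```text
[  272   207   122   115 10442] ((0.4686284065246582, -0.1691519320011139), 0.03048759512603283) 0.12480589347673561
[  476   207   124   115 10741] ((0.46347329020500183, -0.06718318164348602), 0.030449356883764267) 0.12461190394203962
at lid t 12.62 tcp [ 0.4691 -0.1716  0.0976] F [0.65 0.1  0.17] M [-0.006 -0.032 -0.081] op 1.001
gripped t 13.0 tcp [ 0.4694 -0.1709  0.0984] F [-2.21  2.14  7.32] M [0.446 0.381 0.023] op 0.671
lifted t 14.05 tcp [ 0.4677 -0.171   0.2309] F [ 0.11  0.12 -4.56] M [-0.018 -0.023 -0.028] op 0.67
1 tilt 20.6 M [ 0.0011 -0.0078 -0.0009] F [ 0.01  0.13 -3.88] e [0.0037 0.0061 0.0071] t 15.83
-1 tilt 20.6 M [-0.008  -0.0098  0.0074] F [-0.04 -0.   -3.86] e [0.0072 0.005  0.0071] t 17.82
1 tilt 20.6 M [-0.0104 -0.0015  0.0016] F [-0.03 -0.07 -3.89] e [0.0059 0.0072 0.0053] t 19.6
-1 tilt 20.6 M [-0.003  -0.0011  0.0006] F [ 0.03 -0.07 -4.05] e [0.0051 0.0071 0.0069] t 21.58
k 3 dM= [ 0.0091 -0.0021 -0.0074]
 t 21.63 tcp [ 0.4677 -0.171   0.231 ] F [-0.44  0.9  -3.98] M [-0.011  0.012  0.018] op 0.671
```

View pics/s3.png

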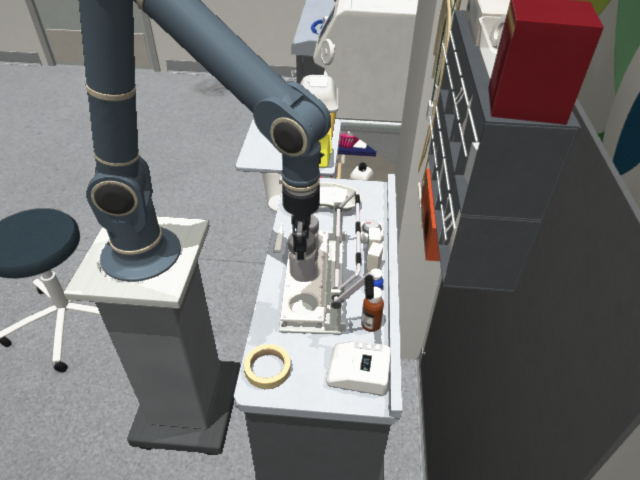

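Canister 3's moment difference is about 0 ± 0.01, so it is quiet. The side view shows it held upright above its empty well (303,303) with the bar swung back. I'll put it back and take canister 2.

```bash
cat >> can.py <<'E'
def place(robot,k):
    xy=(np.array(LID[k])+WELL[k][:2])/2
    robot.move_straight(np.r_[xy,.106],vel=.12,attitude=A0); st(robot,"low")
    r=robot.move_straight(np.r_[xy,.094],vel=.03,attitude=A0,contact_N=5.5); s=st(robot,f"contact {r}")
    return s
E
python3 - <<'E'
from can import *
from plant import robot
s=place(robot,3)
snap(robot,"wrist","w7"); 
E
```

```text
low t 22.82 tcp [ 0.4688 -0.1722  0.1066] F [ 0.42 -0.57 -3.11] M [-0.034 -0.079 -0.007] op 0.671
contact True t 23.17 tcp [ 0.469  -0.1721  0.0984] F [-0.08  0.68  5.17] M [-0.053  0.129  0.024] op 0.672
```

View pics/w7.png

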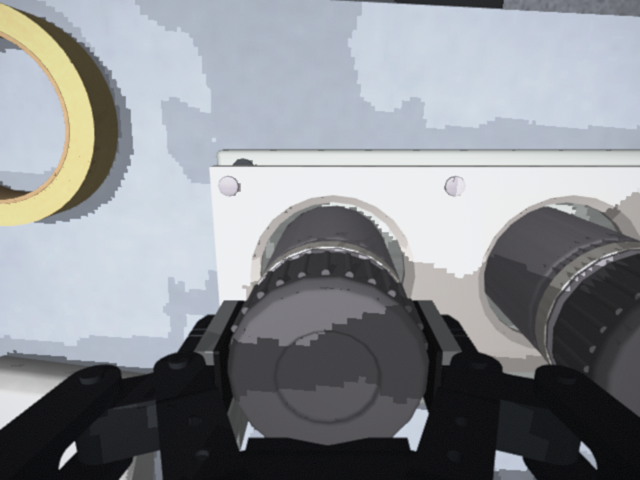

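Contact came at TCP z = 0.0984, the same height as at pick-up, so canister 3 is fully down. Releasing it and taking canister 2.

```bash
sed -i 's/for sgn in (1,-1,1,-1)/for sgn in (1,-1,1)/; s/,out\[2\]-out\[3\]//' can.py; python3 - <<'E'
from can import *
from plant import robot
robot.grip(1.0); p=robot.sense()["tcp_pos"]
robot.move_straight(np.r_[p[:2],.165],vel=.15,attitude=A0)
f=snap(robot,"wrist","w8"); P=pts(f); m=(abs(P[...,2]-.124)<.006)
n,l,s,c=cv2.connectedComponentsWithStats(m.astype(np.uint8))
for i in range(1,n):
    if s[i,4]>2000: print(cv2.minEnclosingCircle(P[l==i][:,:2].astype(np.float32)),P[l==i][:,2].mean())
above(robot,2,.18); pick(robot,2); lift(robot,2); lean(robot,2); 
E
```

```text
((0.468424528837204, -0.17015458643436432), 0.030478302389383316) 0.12480867544135872
((0.46356385946273804, -0.06757669895887375), 0.030540304258465767) 0.1245984352380143
at lid t 25.68 tcp [ 0.4646 -0.0695  0.0974] F [0.39 0.86 0.17] M [ 0.013  0.029 -0.019] op 1.005
gripped t 26.05 tcp [ 0.465  -0.0685  0.0983] F [-1.46  1.06  6.44] M [ 0.237  0.314 -0.006] op 0.675
lifted t 27.1 tcp [ 0.4632 -0.0689  0.231 ] F [-0.46  0.22 -4.8 ] M [-0.007  0.012  0.023] op 0.669
1 tilt 20.6 M [-0.0122 -0.0055  0.0004] F [ 0.04 -0.01 -3.87] e [0.0076 0.0069 0.0066] t 29.0
-1 tilt 20.6 M [-0.008  -0.0052 -0.0109] F [-0.01  0.   -3.83] e [0.0074 0.0045 0.0066] t 30.95
1 tilt 20.6 M [-0.0067 -0.0078 -0.0052] F [ 0.04  0.16 -3.8 ] e [0.0055 0.0055 0.007 ] t 32.85
k 2 dM= [-0.0042  0.0012]
```

Canister 2 is quiet as well (about 0 ± 0.01). I'll put it back and test canister 1 directly rather than assume it is the one.

```bash
python3 - <<'E'
from can import *
from plant import robot
s=place(robot,2)
if not (.0955<s["tcp_pos"][2]<.1): print("HEIGHT?"); raise SystemExit
robot.grip(1.0); p=robot.sense()["tcp_pos"]
robot.move_straight(np.r_[p[:2],.165],vel=.15,attitude=A0)
f=snap(robot,"wrist","w9"); P=pts(f); m=(abs(P[...,2]-.124)<.006)
n,l,s,c=cv2.connectedComponentsWithStats(m.astype(np.uint8))
for i in range(1,n):
    if s[i,4]>2000: print(cv2.minEnclosingCircle(P[l==i][:,:2].astype(np.float32)),P[l==i][:,2].mean())
above(robot,1,.18); pick(robot,1); lift(robot,1); lean(robot,1); 
E
```

```text
low t 34.04 tcp [ 0.4642 -0.0685  0.1066] F [ 0.1  -0.22 -4.46] M [-0.026 -0.034 -0.024] op 0.67
contact True t 34.38 tcp [ 0.4643 -0.0683  0.0983] F [-0.25  0.22  4.68] M [-0.012  0.086  0.032] op 0.67
((0.45625340938568115, 0.03885503113269806), 0.03043709695339203) 0.12458319497829454
((0.46842482686042786, -0.1696760505437851), 0.030539924278855324) 0.12476247690288883
((0.4633544683456421, -0.06672985851764679), 0.030631083995103836) 0.12480776041410373
at lid t 36.86 tcp [0.4572 0.0368 0.0974] F [-0.31  0.75  0.41] M [-0.003 -0.033  0.033] op 0.999
gripped t 37.23 tcp [0.4575 0.0377 0.0983] F [-0.88  0.7   4.66] M [ 0.121  0.209 -0.059] op 0.668
lifted t 38.28 tcp [0.4557 0.0369 0.231 ] F [-0.14 -0.47 -4.1 ] M [-0.011  0.018  0.011] op 0.666
1 tilt 20.6 M [ 0.0315 -0.0074 -0.0066] F [-0.05  0.01 -3.65] e [0.0067 0.0064 0.0052] t 40.25
-1 tilt 20.6 M [-0.0418 -0.007   0.0079] F [ 0.04 -0.1  -3.68] e [0.0047 0.0054 0.0053] t 42.12
1 tilt 20.6 M [0.0297 0.0015 0.0016] F [-0.1   0.05 -3.63] e [0.0053 0.0055 0.0044] t 44.08
k 1 dM= [0.0732 0.0719]
```

Canister 1 is the loose one: its moment difference is +0.073 and +0.072 N m, the right sign, and repeatable. I'll carry it over the dish.

```bash
python3 - <<'E'
from can import *
from plant import robot
robot.move_straight(np.r_[LID[1],.28],vel=.15,attitude=A0)
robot.move_straight(np.r_[DISH,.28],vel=.13,attitude=A0)
robot.sleep(.6); s=st(robot,"at dish"); print("tilt deg",np.degrees(np.arccos(-tz(s["tcp_rot"])[2])),abs(s["joint_velocities"]).max())
snap(robot,"top","t9"); snap(robot,"side","s9"); f=load("t9")
im=f["image"][:,:,::-1]; cv2.imwrite("pics/t9c.png",cv2.resize(im[160:360,100:520],None,fx=1.8,fy=1.8))
im=load("s9")["image"][:,:,::-1]; cv2.imwrite("pics/s9c.png",cv2.resize(im[120:420,220:420],None,fx=2,fy=2))
E
```

```text
at dish t 47.06 tcp [0.4766 0.2642 0.28  ] F [-0.35 -0.23 -3.65] M [-0.013 -0.007 -0.068] op 0.666
tilt deg 0.001487189145233281 0.0015884714801504274
```

View pics/t9c.png

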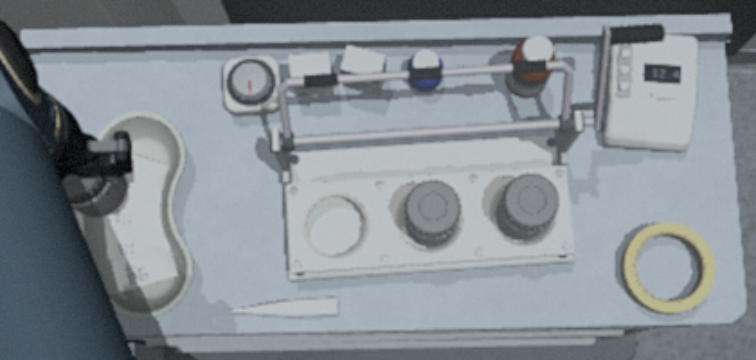

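View pics/s9c.png

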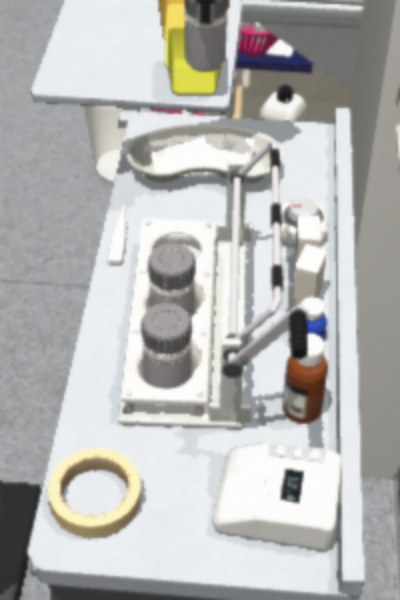

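The top view shows the lever back, two canisters standing with the left well empty, and the bystanders where they were. Last I'll check the lever angle, lid heights, dish centring and bystander shifts.

```bash
python3 - <<'E'
from can import *
f=load("t9"); f0=load("top0"); P=pts(f); X,Y,Z=P[...,0],P[...,1],P[...,2]; im=f["image"].astype(int)
m=(Z>.2)&(Z<.26)&(X>.56)&(X<.66)&(Y<-.24)&(Y>-.33)&(im.max(-1)<110)
q=P[m]; print("grip",m.sum(),q.mean(0),q.min(0),q.max(0)); c=q.mean(0)-[0,0,.007]-HINGE; print("angle",np.arctan2(c[2],-c[0]))
m=(Z>.17)&(Z<.24)&(X>.56)&(X<.62)&(Y<0.0)&(Y>-.15); q=P[m]; b=np.median(q,0); print("bar",b, "angle",np.arctan2(b[2]-.005-.135,-( (b[:2]-O)@[np.cos(YAW),np.sin(YAW)]-.078)))
for k in (2,3):
    m=(abs(Z-.124)<.01)&(np.hypot(X-LID[k][0],Y-LID[k][1])<.04); q=P[m]; print(k,cv2.minEnclosingCircle(q[:,:2].astype(np.float32)),Z[m].mean())
# bystanders: shift by phase correlation on patches
g0=cv2.cvtColor(f0["image"],cv2.COLOR_RGB2GRAY).astype(np.float32); g=cv2.cvtColor(f["image"],cv2.COLOR_RGB2GRAY).astype(np.float32)
for n,(u0,v0,u1,v1) in dict(timer=(222,188,258,224),thermo=(228,320,290,342),tape=(440,282,502,336)).items():
    print(n,cv2.phaseCorrelate(g0[v0:v1,u0:u1].copy(),g[v0:v1,u0:u1].copy()))
m=(Z>.036)&(Z<.055)&(X>.35)&(X<.62)&(Y>.17)&(Y<.36); print("dish now (part)",P[m][:,:2].min(0),P[m][:,:2].max(0))
E
```

```text
grip 278 [ 0.61437629 -0.26844011  0.23078077] [ 0.58934362 -0.29587285  0.20374282] [ 0.62490345 -0.24285302  0.2375043 ]
angle 2.19309527373594
bar [ 0.58681758 -0.07173286  0.20158489] angle 2.2070608713814197
2 ((0.46342092752456665, -0.06893885135650635), 0.03025899827480316) 0.1234873700228558
3 ((0.46887022256851196, -0.17253611981868744), 0.030339287593960762) 0.12367225771009945
timer ((-0.06557576938272902, 0.013099933854910262), 0.9684761957621869)
thermo ((-0.042462242620494806, 0.07020902978898214), 0.9341113219658533)
tape ((-0.027065368209115093, 0.27033508809590856), 0.6349127822452121)
dish now (part) [0.36157942 0.19712469] [0.59513701 0.32534158]
```

```bash
python3 - <<'E'
from can import *
from plant import robot
st(robot); robot.close_job()
E
```

```text
t 47.16 tcp [0.4766 0.2642 0.28  ] F [ 0.11 -0.72 -3.54] M [ 0.038 -0.011  0.03 ] op 0.668
the job is handed in; nothing more can be done
```

The rattling canister is canister 1, in the left well. I handed the job in at 47.2 s, with the arm holding that canister still and upright over the middle of the dish. Its underside is about 0.19 m above the cart.

- **Lever:** it rests against its stop. A second push that tripped at 12 N did not move it, and the top view puts it at 2.19 to 2.21 rad. While I was swinging it by the pinched grip, the force rose to about 29 N because my arc was a few mm off. I loosened the fingers and pushed it the rest of the way; the arm touched nothing else.
- **Rattle test:** I leaned each canister 20.6° to either side and compared the wrist moment. Canisters 3 and 2 showed no difference (within ±0.01 N m). Canister 1 gave +0.073 and +0.072 N m. That is somewhat more than the 0.05 expected, but the sign was right and it repeated.
- **Quiet canisters:** 2 and 3 are fully down in their wells. Each touched bottom at its pick-up height, and both lids measure at the usual height.
- **Rest of the cart:** the timer and thermometer show no shift. The tape check was weaker: it gave 0.27 pixel (under 1 mm), probably from the grip's changed shadow. The dish edges match their first measurement to within about 2 mm. I checked the two cartons, the gel pot and the bottle only by eye, and they looked undisturbed.

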